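# Find and mark the high spot of a cable winder

## Task

Hidden under the disc of the cable winder the track has one high spot, and the foot of the disc's black lug drags over it once in every turn. Turn the disc slowly and gently by its crank handle, feel for the place where it drags hardest and leave the disc standing there; then gently stand the steel marker upright on the disc just in front of the lug, let go, and leave the other things on the bench alone.

Things in the scene. Friction and masses are not known exactly. Their poses are not given: they have to be found in the camera images.
- winder: Cable winder screwed to the bench: a flat disc that turns about a vertical axis inside a fixed round rim guard of 270 mm outer diameter, 44 mm high. Origin on the bench on the axis, z up.
- disc: Aluminium disc, 240 mm diameter, top face 35 mm above the bench, hub 36 mm wide and 10 mm high. Origin on the bench on its axis, z up; the lug on its +x side, the crank opposite. Turns either way without end, stays where left. Drag felt at the crank while turning: about 1 N, rising to 8-12 N and falling again over about 0.5 rad where the lug passes the unseen high spot; never there at the start.
- guard: The fixed grey rim guard: a ring with a flat lip that reaches in over the disc's edge to 112 mm from the axis, lip's top 44 mm above the bench. Origin on the bench on the axis, z up. Its axes do not tell where the high spot is.
- crank (a point): Centre (half-way up, 66 mm above the bench) of the crank handle: upright black sleeve, 16 mm diameter, from 44 to 88 mm, pin's cap to 89 mm. A light grip of 10 to 25 N is ample. The sleeve spins freely, so a grasp may keep its orientation while it leads it round its circle of 60 mm radius about the disc's axis. z up.
- mark_spot (a point): Where the foot of the marker goes: a point on the disc's top face, 72 mm from the axis towards the lug, 20 mm in front of the lug's inner end; turns with the disc. The lug is a flat black block, 14 mm wide, 3.5 mm high, from 92 mm outward to the disc's edge, partly under the guard's lip. x points from the axis to the lug, z up.
- marker_center (a point): Centre (half-way up) of the marker: a plain steel pillar of 24 mm diameter, 50 mm high with a bevelled top, about 0.12 kg, standing upright on the bench to the left or right of the winder. z along the pillar.
- gland: Bystander: grey plastic cable gland, 38 mm wide, 36 mm high, standing on the bench on the other side of the winder. Origin under its centre.
- meter: Bystander: red multimeter lying on the bench, 150 x 78 x 40 mm. Origin under its centre, x along its length.
- tape: Bystander: roll of green tape lying flat, 90 mm diameter, 19 mm high. Origin under its centre.
- screwdriver: Bystander: screwdriver, 200 mm long, lying on the bench near the robot. Origin near its middle.
- jar: Bystander: small jar, 56 mm diameter, 70 mm high. Origin under its centre.
- wrench: Bystander: wrench, 160 mm long, lying on the bench. Origin near its middle.
- marker: The same steel marker as a whole: origin under its centre, z along the pillar.
Mind the look-alikes: they are no part of the job. Leave any purple look-alike of the marker alone.

How it is judged:
On the way:
1. the disc has been turned into the rub, let go and stands there, the marker not yet on it (contact force between disc and anything else above 3 N and contact force between the fingers and disc below 0.1 N and angular speed of disc below 0.3 rad/s and not (horizontal distance between marker_center and mark_spot below 0.06 m)), for 0.2 s.
At the end, for the whole second after the job is handed in: The disc stands still in the rub (the contact forces on it sum to more than 3 N: the high spot presses with up to 5.3 N, the marker with less than 2 N), and the marker stands on the disc, upright within 0.12 rad, at rest, its centre within 15 mm of the spot in front of the lug (contact force between disc and anything else above 3 N and angular speed of disc below 0.05 rad/s and horizontal distance between marker_center and mark_spot below 0.015 m and angle between marker_center's own z axis and vertical below 0.12 rad and contact force between marker and disc above 0.2 N and linear speed of marker below 0.02 m/s); the robot touches nothing.
It fails at once if the disc is spun faster than 3 rad/s (angular speed of disc above 3 rad/s).
It fails at once if the crank is squeezed or the disc pressed hard (finger forces on them sum to over 90 N) (contact force between the fingers and disc above 90 N).
It fails at once if the marker is pressed or dropped on the disc with more than 40 N (contact force between marker and disc above 40 N).
It fails at once if a bystander is shifted by more than 40 mm (distance of any of gland, meter, tape, screwdriver, jar, wrench from where it was at the start of the episode above 0.04 m).
It also fails if it takes over 72 s, if anything falls off the work surface, if the arm or the gripper's body presses on something with over 40 N, if the wrist force passes 120 N, or if a joint passes its speed limit or range.

## Robot

A 7-joint arm with a two-finger parallel gripper is mounted at the origin on the work surface. World frame = base frame: x ahead of the robot, y to its left, z up, the work surface at z = 0. Lengths are in m, angles in rad, forces in N, time in s.
With the tool pointing down it reaches from about 0.425 to 0.925 m from the base axis. Payload 6.8 kg.
Tool frame: the origin (TCP) lies at the very end of the fingers, on their centre line; the grasp point (between the pads) lies 19 mm behind it; z points along the fingers, y is the line along which they close (so a half turn about z gives the same grasp; the last joint's range is limited). The gripper opens to 85 mm and grips with 20 to 120 N. Pads are 22 mm wide; open, the fingers measure 114 mm over their backs; the gripper's body (76 mm by 85 mm) begins 54 mm behind the grasp point. The pads swing forward as they close: fully open they stand 13 mm farther back than shut.
Start: joints at [-1.346, 0.477, 0.022, 1.555, -0.011, 1.109, -0.083], TCP at [0.221, 0.638, 0.231] pointing down, gripper open.
Joint ranges: [-2.96, 2.96], [-0.34, 2.1], [-1.41, 1.46], [0.24, 2.44], [-1.37, 4.51], [0.17, 1.92], [-2.96, 2.96]. Speed limits (rad/s): [2.39, 2.39, 3.14, 3.14, 3.14, 3.14, 3.14].

## Interface

Orientations are given as a unit quaternion [w, x, y, z].
In Python, from station import bot gives the robot as it stands.
- The arm moves only by the tool jog_arm, never from a script. Its argument "motion" is a list of rows, each a list of 7 numbers: the turn, a rotation vector about the tool's x, y, z in rad, then the shift along the tool's x, y, z in mm, then the finger opening in mm, from 0 to 85.4. A call has 1 to 10 rows; each row is the pose to reach, as a shift and turn from the pose commanded when the call began, along the tool's axes at that moment; what a row does not reach only later rows make up. A row lasts 1/8 s, in which the tool goes at most 62.5 mm and 10.7 degrees, less where a joint would pass 70% of its speed; a pose out of reach is approached as far as the arm can. A call with a gripper value outside its range is refused whole. The fingers move at their own pace and stop on an object; "grip_force" is the grip in N (left out, the last holds). Time passes only in rows, so rows that repeat a pose let the fingers close. It gives the time, the measured TCP pose, the force, the opening and the grip force at its end, in the units of the state.
- bot.get_obs(): the state, without advancing time (a new reading comes with each control period).
- bot.read_camera(name): name is "side" or "top" or "wrist"; returns a dict with "pixels" (480x640x3 uint8, red, green, blue), "camera_matrix" (3x3 intrinsics, pixels), "T" (4x4, takes a point from camera to world coordinates); the wrist camera has in their place "tool_from_camera" (4x4, takes a point from camera to tool coordinates, whose origin is the TCP and whose axes are the flange's). Camera axes: x right, y down, z forward; pixel columns grow to the right and rows downward; lengths in m; the calibration is good to about 2 mm. A picture is of the moment at which its call begins: read the wrist's pose just before it. There is no depth.
- bot.hand_in(): hands the job in; it is judged then, once.
Trained networks look in a picture, given as the dict that the camera call returned (one of the last four; its "shot" number tells which), for a name from the list of things; names that differ only in an ending like _2 or _b are one class to them, and where a whole thing is asked for, a point or a joint stands for the part that bears it (a point fixed in the world has none). Each returns a list of dicts, best first, with "score" (0 to 1); they miss things now and then, are a little off and sometimes report something else, mostly with a low value. They report only what shows in the picture. A call takes as long as a camera call. They do not tell look-alikes from the thing itself.
- bot.spot_in(thing, picture): "xy" ([column, row] in pixels, amid what is visible of it).
- bot.tip_of(thing, picture): "xy" ([column, row] in pixels: a listed point, or the origin of a listed thing).
The state is a dict: "t": time; "q": joint angles; "joint_vel": joint speeds; "joint_torque": joint torques, N m; "eef_pos": TCP position; "tool_rot": TCP orientation; "contact_force": force on the tool from outside, world axes, zero at the start; "torque": the same for the moment, N m; "gripper_width": opening from 0.0 (shut) to 1.0 (fully open); "grasp_force": force on a finger pad.
Only numpy, scipy, OpenCV 4.12 (cv2) and the standard library are available. Lean on these libraries where they do the work, as an engineer would, in place of code of your own. Each camera call takes 0.05 s, during which the arm holds its last target. There are 200 camera calls.

## Working session

There is one attempt and no reset: what is moved stays moved. The work goes in short steps, Python scripts to look and compute and a tool call to move; the robot and the scene stay as the last step left them, time stands still between calls to the robot, and variables do not carry over. Pictures are saved under pics/ and viewed, at most 10 in all, crops included, and the job is handed in when it is done.

Besides the shell and the picture viewer there is one more tool, called after "Call:" as name(argument=value, ...) on one line, values as JSON. jog_arm: Moves the arm, as the interface text tells. Its arguments: {"type":"object","properties":{"motion":{"type":"array"},"grip_force":{"type":"number"}},"required":["motion"]}

```bash
ls; mkdir -p pics
cat > h.py <<'E'
import numpy as np, cv2
from station import bot
def ray(p,xy,z):
    T=np.array(p["T"]);K=np.array(p["camera_matrix"])
    d=T[:3,:3]@np.linalg.inv(K)@np.array([xy[0],xy[1],1.]);o=T[:3,3]
    return o+d*(z-o[2])/d[2]
def tri(ps,xys):
    A=np.zeros((3,3));b=np.zeros(3)
    for p,xy in zip(ps,xys):
        T=np.array(p["T"]);K=np.array(p["camera_matrix"])
        d=T[:3,:3]@np.linalg.inv(K)@np.array([xy[0],xy[1],1.]);d/=np.linalg.norm(d)
        M=np.eye(3)-np.outer(d,d);A+=M;b+=M@T[:3,3]
    return np.linalg.solve(A,b)
def save(p,n): cv2.imwrite("pics/"+n,cv2.cvtColor(p["pixels"],cv2.COLOR_RGB2BGR))
E
python3 - <<'E'
from h import *
o=bot.get_obs();print({k:np.round(v,3).tolist() for k,v in o.items()})
a=bot.read_camera("top");b=bot.read_camera("side")
save(a,"top.png");save(b,"side.png")
H=dict(winder=0,disc=0,crank=.066,mark_spot=.035,marker_center=.025,gland=0,meter=0,tape=0,screwdriver=0,jar=0,wrench=0)
for n,z in H.items():
    for p,c in((a,'top'),(b,'side')):
        for r in bot.tip_of(n,p)[:3]:
            print(n,c,round(r["score"],2),np.round(r["xy"]).tolist(),np.round(ray(p,r["xy"],z),3).tolist())
E
```

```text
pics
{'t': 0.0, 'q': [-1.346, 0.478, 0.022, 1.556, -0.012, 1.109, -0.083], 'joint_vel': [-0.0, -0.001, -0.0, -0.001, -0.002, -0.001, 0.003], 'joint_torque': [-0.0, -59.644, 1.608, -28.119, 0.012, 0.009, -0.0], 'eef_pos': [0.22, 0.637, 0.23], 'tool_rot': [-0.0, 0.166, 0.986, -0.001], 'contact_force': [0.11, 0.152, -0.279], 'torque': [-0.019, 0.068, 0.006], 'grasp_force': 0.0, 'gripper_width': 0.998}
winder top 0.62 [294.0, 213.0] [0.544, 0.048, 0.0]
winder side 0.6 [342.0, 234.0] [0.539, 0.035, 0.0]
disc top 0.98 [297.0, 213.0] [0.543, 0.038, 0.0]
disc top 0.64 [438.0, 260.0] [0.428, -0.309, 0.0]
disc side 0.8 [344.0, 237.0] [0.541, 0.025, 0.0]
crank top 0.97 [289.0, 188.0] [0.59, 0.058, 0.066]
crank side 0.95 [362.0, 201.0] [0.591, 0.062, 0.066]
mark_spot top 0.88 [315.0, 237.0] [0.477, -0.006, 0.035]
marker_center top 0.67 [434.0, 265.0] [0.414, -0.292, 0.025]
marker_center top 0.64 [413.0, 263.0] [0.417, -0.242, 0.025]
marker_center side 0.79 [324.0, 340.0] [0.41, -0.238, 0.025]
marker_center side 0.75 [337.0, 369.0] [0.415, -0.303, 0.025]
gland top 0.58 [180.0, 252.0] [0.443, 0.325, 0.0]
gland top 0.25 [437.0, 264.0] [0.419, -0.306, 0.0]
gland side 0.59 [269.0, 161.0] [0.439, 0.331, 0.0]
gland side 0.5 [362.0, 200.0] [0.623, 0.13, -0.0]
meter top 0.93 [150.0, 171.0] [0.65, 0.408, -0.0]
meter side 0.4 [360.0, 199.0] [0.618, 0.134, 0.0]
tape top 0.82 [470.0, 180.0] [0.632, -0.394, 0.0]
tape top 0.72 [314.0, 236.0] [0.486, -0.002, 0.0]
tape top 0.51 [195.0, 317.0] [0.288, 0.281, 0.0]
tape side 0.62 [460.0, 385.0] [0.628, -0.387, 0.0]
screwdriver top 0.95 [197.0, 319.0] [0.283, 0.277, 0.0]
screwdriver side 0.89 [211.0, 184.0] [0.28, 0.287, 0.0]
jar side 0.85 [429.0, 419.0] [0.544, -0.431, 0.0]
wrench top 0.84 [192.0, 214.0] [0.54, 0.299, 0.0]
wrench side 0.72 [311.0, 163.0] [0.542, 0.296, 0.0]
```

View pics/top.png

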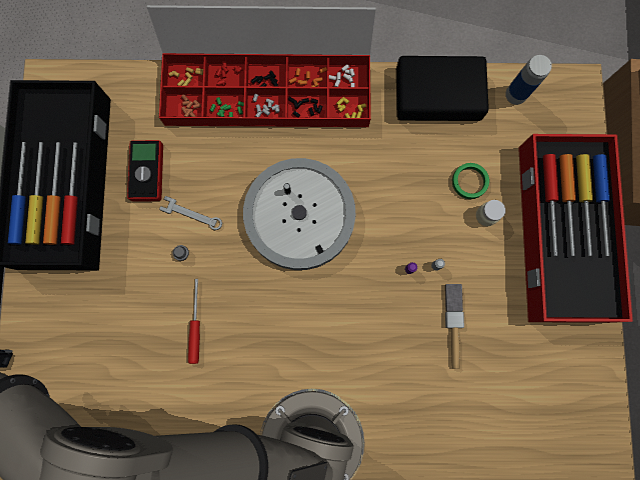

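View pics/side.png

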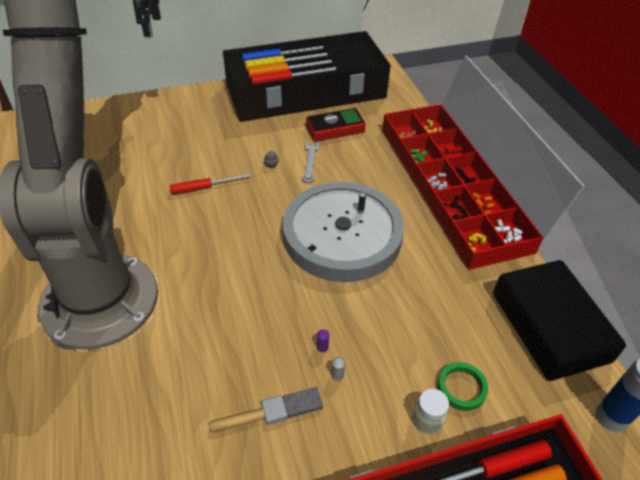

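Call:
jog_arm(motion=[[0,0,0,-49,-39,0,85],[0,0,0,-98,-77,0,85],[0,0,0,-147,-116,0,85],[0,0,0,-195,-154,0,85],[0,0,0,-244,-193,0,85],[0,0,0,-293,-231,0,85],[0,0,0,-342,-270,0,85],[0,0,0,-391,-308,0,85],[0,0,0,-440,-347,0,85],[0,0,0,-480,-370,0,85]], grip_force=20)

```text
t: 2.45
eef_pos: [0.5545, 0.1283, 0.2317]
tool_rot: [0.0, 0.167, 0.986, -0.0]
contact_force: [0.4, 0.7, 0.1]
gripper_width: 0.993
grasp_force: 0.0
```

```bash
cat >> h.py <<'E'
from scipy.spatial.transform import Rotation as R
def wrist():
    o=bot.get_obs();p=bot.read_camera("wrist")
    q=o["tool_rot"];M=np.eye(4);M[:3,:3]=R.from_quat([q[1],q[2],q[3],q[0]]).as_matrix();M[:3,3]=o["eef_pos"]
    p["T"]=M@np.array(p["tool_from_camera"]);return o,p
E
python3 - <<'E'
from h import *
o,p=wrist();save(p,"w1.png")
print({k:np.round(o[k],3).tolist() for k in("t","q","eef_pos","tool_rot","contact_force")})
print(np.round(p["T"],3).tolist(), np.round(p["camera_matrix"],1).tolist())
for n,z in dict(disc=0,guard=0,crank=.066,mark_spot=.035).items():
    for r in bot.tip_of(n,p)[:2]: print(n,round(r["score"],2),np.round(r["xy"]).tolist(),np.round(ray(p,r["xy"],z),3).tolist())
E
```

```text
{'t': 2.45, 'q': [-0.555, 0.306, 0.269, 1.829, -0.094, 1.019, 0.987], 'eef_pos': [0.554, 0.128, 0.232], 'tool_rot': [0.0, 0.167, 0.986, -0.0], 'contact_force': [0.425, 0.688, 0.145]}
[[0.329, 0.9, 0.287, 0.481], [0.944, -0.314, -0.1, 0.154], [0.0, 0.303, -0.953, 0.375], [0.0, 0.0, 0.0, 1.0]] [[404.9, 0.0, 321.2], [0.0, 404.9, 236.5], [0.0, 0.0, 1.0]]
disc 0.84 [221.0, 209.0] [0.537, 0.033, 0.0]
crank 0.59 [259.0, 278.0] [0.592, 0.061, 0.066]
mark_spot 0.85 [144.0, 167.0] [0.477, -0.001, 0.035]
```

View pics/w1.png

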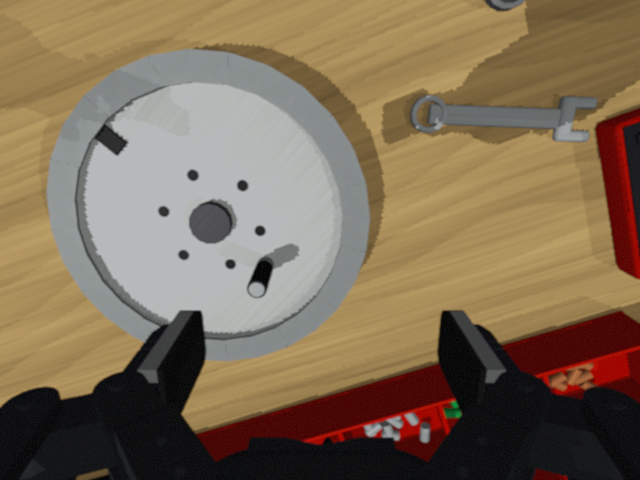

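Run:
```python
from h import *
o,p=wrist();print(o["eef_pos"])
for n,xy,z in (("hub",(210,222),.045),("cap",(257,289),.089),("lugin",(121,147),.0385)): print(n,np.round(ray(p,xy,z),4))
# guard inner opening circle r=.112 z=.044, outer r .135: project for check
g=cv2.cvtColor(p["pixels"],cv2.COLOR_RGB2GRAY)
hsv=cv2.cvtColor(p["pixels"],cv2.COLOR_RGB2HSV)
m=((hsv[...,1]<45)&(g>90)).astype(np.uint8);m=cv2.morphologyEx(m,cv2.MORPH_CLOSE,np.ones((25,25)))
m=cv2.morphologyEx(m,cv2.MORPH_OPEN,np.ones((9,9)))
c=max(cv2.findContours(m,0,1)[0],key=cv2.contourArea)[:,0]
c=c[(c[:,0]<280)&(c[:,1]<280)]
W=np.array([ray(p,x,.044)[:2] for x in c])
from scipy.optimize import least_squares
s=least_squares(lambda v:np.hypot(*(W-v[:2]).T)-v[2],[.54,.03,.135],loss="soft_l1",f_scale=.002);print(s.x,np.abs(s.fun).mean())
```

```text
[0.55293789 0.13208942 0.23116553]
hub [0.5359 0.0386 0.045 ]
cap [0.5894 0.067  0.089 ]
lugin [ 0.4552 -0.0065  0.0385]
[0.53863203 0.03347878 0.13506677] 0.00026811373098886563
```

Call:
jog_arm(motion=[[0,0,0,-35,-31,0,85],[0,0,0,-59,-53,20,85],[0,0,0,-59,-53,60,85],[0,0,0,-59,-53,100,60],[0,0,0,-59,-53,135,50],[0,0,0,-59,-53,160,40],[0,0,0,-59,-53,173,40],[0,0,0,-59,-53,173,40]], grip_force=20)

```text
t: 3.75
eef_pos: [0.5911, 0.0631, 0.0579]
tool_rot: [-0.001, 0.165, 0.986, -0.0]
contact_force: [0.4, -0.4, 1.0]
gripper_width: 0.469
grasp_force: 0.0
```

Call:
jog_arm(motion=[[0,0,0,0,0,0,28],[0,0,0,0,0,0,20],[0,0,0,0,0,0,14],[0,0,0,0,0,0,10],[0,0,0,0,0,0,10],[0,0,0,0,0,0,10]], grip_force=20)

```text
t: 4.5
eef_pos: [0.5923, 0.062, 0.0593]
tool_rot: [0.001, 0.166, 0.986, 0.0]
contact_force: [-1.8, -0.3, 7.1]
gripper_width: 0.176
grasp_force: 19.5
```

Run:
```python
from h import *
o,p=wrist();save(p,"w2.png")
print({k:np.round(o[k],3).tolist() for k in("t","q","eef_pos","tool_rot","contact_force","gripper_width","grasp_force")})
C=np.array([.5386,.0335]);k=np.array([.0530,.0281]);k*=.06/np.linalg.norm(k)
X=np.array([-.944,.3293]);Y=np.array([.3293,.944])
for s in(1,-1):
  print("sense",s)
  for i in range(0,33):
    f=lambda a:np.array([[np.cos(a),-np.sin(a)],[np.sin(a),np.cos(a)]])@k
    a=s*.2*i;d=[f(a+s*.1)-f(a),f(a+s*.2)-f(a)]
    print(i,*[np.round([1e3*v@X,1e3*v@Y],1).tolist() for v in d],np.round(C+f(a),3))
```

```text
{'t': 4.5, 'q': [-0.389, 0.569, 0.238, 1.895, -0.199, 0.699, 1.204], 'eef_pos': [0.592, 0.062, 0.059], 'tool_rot': [0.001, 0.166, 0.986, 0.0], 'contact_force': [-1.78, -0.306, 7.098], 'gripper_width': 0.176, 'grasp_force': 19.546}
sense 1
0 [4.6, 3.9] [9.6, 7.2] [0.592 0.062]
1 [5.3, 2.9] [10.8, 5.2] [0.585 0.072]
2 [5.7, 1.8] [11.6, 2.9] [0.576 0.08 ]
3 [6.0, 0.6] [12.0, 0.6] [0.566 0.087]
4 [6.0, -0.6] [11.8, -1.8] [0.555 0.091]
5 [5.7, -1.8] [11.2, -4.1] [0.544 0.093]
6 [5.3, -2.9] [10.2, -6.3] [0.532 0.093]
7 [4.6, -3.9] [8.7, -8.2] [0.52  0.091]
8 [3.7, -4.7] [6.9, -9.8] [0.509 0.086]
9 [2.7, -5.4] [4.9, -10.9] [0.499 0.079]
10 [1.6, -5.8] [2.6, -11.7] [0.491 0.07 ]
11 [0.4, -6.0] [0.2, -12.0] [0.485 0.06 ]
12 [-0.8, -5.9] [-2.2, -11.8] [0.481 0.049]
13 [-2.0, -5.7] [-4.5, -11.1] [0.479 0.037]
14 [-3.0, -5.2] [-6.6, -10.0] [0.479 0.025]
15 [-4.0, -4.5] [-8.4, -8.5] [0.482 0.013]
16 [-4.8, -3.6] [-10.0, -6.7] [0.487 0.002]
17 [-5.4, -2.5] [-11.1, -4.5] [ 0.495 -0.007]
18 [-5.8, -1.4] [-11.8, -2.3] [ 0.503 -0.015]
19 [-6.0, -0.2] [-12.0, 0.1] [ 0.514 -0.021]
20 [-5.9, 1.0] [-11.7,
[... 1218 characters left out ...]
 4.5] [7.4, 9.4] [0.484 0.009]
17 [3.0, 5.2] [5.4, 10.7] [0.48 0.02]
18 [1.9, 5.7] [3.1, 11.6] [0.479 0.032]
19 [0.7, 6.0] [0.8, 12.0] [0.479 0.044]
20 [-0.5, 6.0] [-1.6, 11.9] [0.483 0.055]
21 [-1.7, 5.8] [-3.9, 11.3] [0.488 0.066]
22 [-2.8, 5.3] [-6.1, 10.3] [0.496 0.075]
23 [-3.8, 4.6] [-8.0, 8.9] [0.505 0.083]
24 [-4.6, 3.8] [-9.6, 7.1] [0.515 0.089]
25 [-5.3, 2.8] [-10.9, 5.1] [0.527 0.092]
26 [-5.8, 1.7] [-11.6, 2.8] [0.539 0.093]
27 [-6.0, 0.5] [-12.0, 0.4] [0.551 0.092]
28 [-6.0, -0.7] [-11.8, -2.0] [0.562 0.089]
29 [-5.7, -1.9] [-11.2, -4.3] [0.572 0.083]
30 [-5.2, -3.0] [-10.1, -6.4] [0.582 0.075]
31 [-4.5, -3.9] [-8.6, -8.3] [0.589 0.066]
32 [-3.7, -4.8] [-6.8, -9.8] [0.595 0.055]
```

Call:
jog_arm(motion=[[0,0,0,4.6,3.9,0,10],[0,0,0,9.6,7.2,0,10]])

```text
t: 4.8
eef_pos: [0.5856, 0.0716, 0.0593]
tool_rot: [0.001, 0.166, 0.986, 0.0]
contact_force: [-1.0, -2.6, 7.7]
gripper_width: 0.176
grasp_force: 19.9
```

Call:
jog_arm(motion=[[0,0,0,5.3,2.9,0,10],[0,0,0,10.8,5.2,0,10]])

```text
t: 5.05
eef_pos: [0.5771, 0.08, 0.0593]
tool_rot: [0.001, 0.166, 0.986, -0.0]
contact_force: [-0.6, -3.4, 7.1]
gripper_width: 0.178
grasp_force: 19.9
```

Call:
jog_arm(motion=[[0,0,0,5.7,1.8,0,10],[0,0,0,11.6,2.9,0,10]])

```text
t: 5.3
eef_pos: [0.5672, 0.0863, 0.0593]
tool_rot: [0.001, 0.166, 0.986, -0.0]
contact_force: [-0.2, -3.5, 7.7]
gripper_width: 0.178
grasp_force: 19.9
```

Call:
jog_arm(motion=[[0,0,0,6,0.6,0,10],[0,0,0,12,0.6,0,10]])

```text
t: 5.55
eef_pos: [0.5562, 0.0907, 0.0593]
tool_rot: [0.001, 0.166, 0.986, -0.0]
contact_force: [-0.4, -3.8, 6.9]
gripper_width: 0.182
grasp_force: 19.9
```

Call:
jog_arm(motion=[[0,0,0,6,-0.6,0,10],[0,0,0,11.8,-1.8,0,10]])

```text
t: 5.8
eef_pos: [0.5447, 0.0928, 0.0593]
tool_rot: [0.001, 0.166, 0.986, 0.0]
contact_force: [0.8, -4.5, 6.3]
gripper_width: 0.18
grasp_force: 19.9
```

Call:
jog_arm(motion=[[0,0,0,5.7,-1.8,0,10],[0,0,0,11.2,-4.1,0,10]])

```text
t: 6.05
eef_pos: [0.533, 0.0926, 0.0593]
tool_rot: [0.002, 0.166, 0.986, 0.0]
contact_force: [1.2, -4.7, 5.5]
gripper_width: 0.175
grasp_force: 19.8
```

Call:
jog_arm(motion=[[0,0,0,5.3,-2.9,0,10],[0,0,0,10.2,-6.3,0,10]])

```text
t: 6.3
eef_pos: [0.5215, 0.0902, 0.0593]
tool_rot: [0.002, 0.166, 0.986, 0.0]
contact_force: [2.4, -3.1, 4.7]
gripper_width: 0.181
grasp_force: 19.7
```

Call:
jog_arm(motion=[[0,0,0,4.6,-3.9,0,10],[0,0,0,8.7,-8.2,0,10]])

```text
t: 6.55
eef_pos: [0.5108, 0.0855, 0.0593]
tool_rot: [0.002, 0.166, 0.986, 0.0]
contact_force: [2.8, -2.0, 5.3]
gripper_width: 0.182
grasp_force: 19.7
```

Call:
jog_arm(motion=[[0,0,0,3.7,-4.7,0,10],[0,0,0,6.9,-9.8,0,10]])

```text
t: 6.8
eef_pos: [0.5011, 0.0789, 0.0593]
tool_rot: [0.002, 0.166, 0.986, 0.001]
contact_force: [2.8, -1.4, 5.5]
gripper_width: 0.18
grasp_force: 19.7
```

Call:
jog_arm(motion=[[0,0,0,2.7,-5.4,0,10],[0,0,0,4.9,-10.9,0,10]])

```text
t: 7.05
eef_pos: [0.4929, 0.0705, 0.0593]
tool_rot: [0.002, 0.166, 0.986, 0.001]
contact_force: [2.2, -1.2, 5.7]
gripper_width: 0.179
grasp_force: 19.7
```

Call:
jog_arm(motion=[[0,0,0,1.6,-5.8,0,10],[0,0,0,2.6,-11.7,0,10]])

```text
t: 7.3
eef_pos: [0.488, 0.0633, 0.0594]
tool_rot: [0.003, 0.165, 0.986, 0.003]
contact_force: [6.4, 6.4, -1.8]
gripper_width: 0.181
grasp_force: 19.6
```

Call:
jog_arm(motion=[[0,0,0,0.4,-6,0,10],[0,0,0,0.2,-12,0,10]])

```text
t: 7.55
eef_pos: [0.4827, 0.0516, 0.0593]
tool_rot: [0.002, 0.164, 0.986, 0.002]
contact_force: [0.5, 2.5, 9.1]
gripper_width: 0.181
grasp_force: 20.7
```

Call:
jog_arm(motion=[[0,0,0,-0.8,-5.9,0,10]])

```text
t: 7.68
eef_pos: [0.4807, 0.044, 0.0592]
tool_rot: [0.001, 0.165, 0.986, 0.001]
contact_force: [1.2, 0.4, 9.4]
gripper_width: 0.175
grasp_force: 20.8
```

Call:
jog_arm(motion=[[0,0,0,-1.4,-5.9,0,10],[0,0,0,-1.4,-5.9,0,10]])

```text
t: 7.92
eef_pos: [0.4798, 0.0367, 0.0592]
tool_rot: [0.001, 0.166, 0.986, 0.0]
contact_force: [-0.7, -0.3, 9.5]
gripper_width: 0.178
grasp_force: 20.9
```

Call:
jog_arm(motion=[[0,0,0,1.4,5.9,0,10]])

```text
t: 8.05
eef_pos: [0.4805, 0.0425, 0.0593]
tool_rot: [0.001, 0.166, 0.986, 0.0]
contact_force: [0.4, -0.5, 8.7]
gripper_width: 0.183
grasp_force: 20.9
```

Call:
jog_arm(motion=[[0,0,0,0.8,5.9,0,10]])

```text
t: 8.18
eef_pos: [0.4819, 0.0489, 0.0593]
tool_rot: [0.001, 0.166, 0.986, 0.001]
contact_force: [0.9, -0.9, 9.1]
gripper_width: 0.176
grasp_force: 20.8
```

Call:
jog_arm(motion=[[0,0,0,0.2,3,0,10]])

```text
t: 8.3
eef_pos: [0.4827, 0.0516, 0.0592]
tool_rot: [0.001, 0.166, 0.986, 0.0]
contact_force: [-0.7, -4.1, 10.8]
gripper_width: 0.175
grasp_force: 20.9
```

Call:
jog_arm(motion=[[0,0,0,0,3,0,10]])

```text
t: 8.43
eef_pos: [0.4832, 0.0533, 0.0592]
tool_rot: [0.001, 0.166, 0.986, -0.0]
contact_force: [0.1, -6.6, 12.8]
gripper_width: 0.18
grasp_force: 21.2
```

Call:
jog_arm(motion=[[0,0,0,-0.1,3,0,10]])

```text
t: 8.55
eef_pos: [0.4839, 0.055, 0.0592]
tool_rot: [0.0, 0.167, 0.986, -0.001]
contact_force: [-2.6, -10.0, 14.5]
gripper_width: 0.181
grasp_force: 21.4
```

Call:
jog_arm(motion=[[0,0,0,-0.3,3,0,10]])

```text
t: 8.68
eef_pos: [0.4847, 0.0571, 0.0592]
tool_rot: [0.0, 0.167, 0.986, -0.001]
contact_force: [-2.4, -9.7, 16.0]
gripper_width: 0.176
grasp_force: 21.6
```

Call:
jog_arm(motion=[[0,0,0,-0.4,3,0,10]])

```text
t: 8.8
eef_pos: [0.4861, 0.06, 0.0592]
tool_rot: [0.0, 0.167, 0.986, -0.001]
contact_force: [-3.5, -8.0, 14.8]
gripper_width: 0.177
grasp_force: 21.5
```

Call:
jog_arm(motion=[[0,0,0,-0.6,2.9,0,10]])

```text
t: 8.93
eef_pos: [0.4876, 0.0629, 0.0592]
tool_rot: [0.0, 0.167, 0.986, -0.001]
contact_force: [-3.8, -9.6, 15.5]
gripper_width: 0.177
grasp_force: 21.4
```

Call:
jog_arm(motion=[[0,0,0,-0.7,2.9,0,10]])

```text
t: 9.05
eef_pos: [0.4897, 0.0662, 0.0592]
tool_rot: [0.0, 0.167, 0.986, -0.0]
contact_force: [-1.1, -3.0, 10.9]
gripper_width: 0.177
grasp_force: 21.0
```

Call:
jog_arm(motion=[[0,0,0,-0.9,2.9,0,10]])

```text
t: 9.18
eef_pos: [0.4923, 0.0697, 0.0593]
tool_rot: [0.001, 0.166, 0.986, 0.0]
contact_force: [0.8, -1.7, 7.4]
gripper_width: 0.179
grasp_force: 20.7
```

Call:
jog_arm(motion=[[0,0,0,-1,2.8,0,10]])

```text
t: 9.3
eef_pos: [0.4944, 0.0723, 0.0593]
tool_rot: [0.001, 0.166, 0.986, 0.0]
contact_force: [1.4, -1.7, 7.5]
gripper_width: 0.175
grasp_force: 20.7
```

Call:
jog_arm(motion=[[0,0,0,1.3,-4,0,10],[0,0,0,2.3,-8,0,10],[0,0,0,3.2,-12,0,10],[0,0,0,3.9,-15.8,0,10],[0,0,0,3.9,-15.8,0,10],[0,0,0,3.9,-15.8,0,10]])

```text
t: 10.05
eef_pos: [0.4864, 0.0605, 0.0593]
tool_rot: [0.002, 0.165, 0.986, 0.001]
contact_force: [4.1, 3.3, 5.7]
gripper_width: 0.179
grasp_force: 20.6
```

Call:
jog_arm(motion=[[0,0,0,0.3,-2.5,0,10],[0,0,0,0.3,-2.5,0,10],[0,0,0,0.3,-2.5,0,10]])

```text
t: 10.42
eef_pos: [0.4853, 0.0582, 0.0593]
tool_rot: [0.002, 0.165, 0.986, 0.001]
contact_force: [4.1, 3.5, 5.9]
gripper_width: 0.177
grasp_force: 20.6
```

Call:
jog_arm(motion=[[0,0,0,-0.2,1.2,0,10],[0,0,0,-0.2,1.2,0,18],[0,0,0,-0.2,1.2,0,30],[0,0,0,-0.2,1.2,0,50],[0,0,0,-0.2,1.2,-10,50],[0,0,0,-0.2,1.2,-60,50],[0,0,0,-0.2,1.2,-120,50],[0,0,0,-0.2,1.2,-170,50]])

```text
t: 11.42
eef_pos: [0.4837, 0.0574, 0.2311]
tool_rot: [0.001, 0.166, 0.986, 0.0]
contact_force: [1.0, 0.7, 1.2]
gripper_width: 0.586
grasp_force: 0.0
```

Run:
```python
from h import *
o,p=wrist();o,p=wrist();save(p,"w3.png");b=bot.read_camera("side");t=bot.read_camera("top")
save(t,"top2.png")
print({k:np.round(o[k],3).tolist() for k in("t","q","eef_pos","contact_force")})
for q in(p,b,t):
  for n,z in dict(crank=.066,mark_spot=.035,marker_center=.025).items():
    for r in bot.tip_of(n,q)[:2]: print(n,round(r["score"],2),np.round(r["xy"]).tolist(),np.round(ray(q,r["xy"],z),4).tolist())
cv2.imwrite("pics/c.png",cv2.resize(cv2.cvtColor(t["pixels"][120:300,220:460],cv2.COLOR_RGB2BGR),None,fx=3,fy=3))
```

```text
{'t': 11.475, 'q': [-0.531, 0.157, 0.322, 2.004, -0.061, 0.978, 1.057], 'eef_pos': [0.487, 0.058, 0.237], 'contact_force': [1.763, 0.209, 3.454]}
crank 0.92 [319.0, 206.0] [0.4852, 0.0576, 0.066]
crank 0.6 [313.0, 246.0] [0.5161, 0.0419, 0.066]
mark_spot 0.68 [306.0, 330.0] [0.6045, 0.0029, 0.035]
crank 0.79 [316.0, 212.0] [0.4818, 0.0594, 0.066]
crank 0.24 [273.0, 162.0] [0.4321, 0.2505, 0.066]
mark_spot 0.59 [373.0, 228.0] [0.5991, 0.0041, 0.035]
mark_spot 0.38 [343.0, 232.0] [0.5309, 0.0105, 0.035]
marker_center 0.75 [335.0, 370.0] [0.41, -0.3057, 0.025]
marker_center 0.52 [322.0, 341.0] [0.4047, -0.2399, 0.025]
mark_spot 0.64 [310.0, 186.0] [0.6028, 0.0083, 0.035]
marker_center 0.43 [439.0, 262.0] [0.4202, -0.3046, 0.025]
marker_center 0.41 [411.0, 267.0] [0.4091, -0.2378, 0.025]
```

View pics/w3.png

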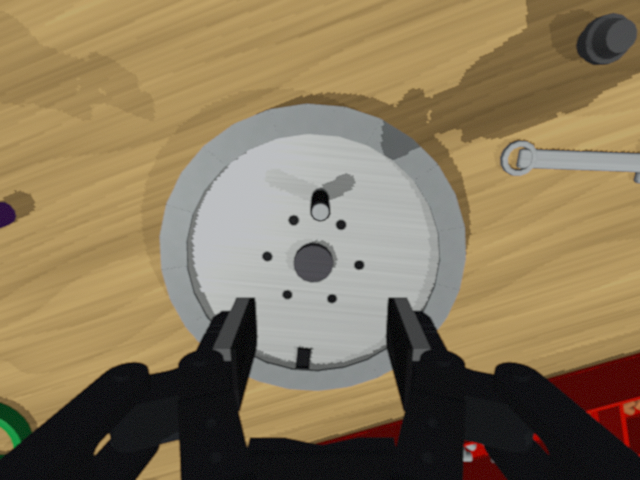

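Call:
jog_arm(motion=[[0,0,0.13,-7,-50,0,50],[0,0,0.26,-14,-100,0,50],[0,0,0.39,-21,-150,0,50],[0,0,0.52,-28,-200,0,50],[0,0,0.65,-35,-250,0,50],[0,0,0.78,-42,-300,0,50],[0,0,0.91,-48,-340,0,50],[0,0,1.05,-52,-361,0,50],[0,0,1.05,-52,-361,0,50],[0,0,1.05,-52,-361,0,50]])

```text
t: 13.32
eef_pos: [0.4151, -0.2995, 0.228]
tool_rot: [-0.0, 0.636, 0.771, 0.0]
contact_force: [0.2, 0.0, 0.4]
gripper_width: 0.585
grasp_force: 0.0
```

Run:
```python
from h import *
o,p=wrist();save(p,"w4.png")
print({k:np.round(o[k],4).tolist() for k in("t","q","eef_pos","tool_rot","contact_force")})
for r in bot.tip_of("marker_center",p)[:3]: print(round(r["score"],2),np.round(r["xy"]).tolist(),np.round(ray(p,r["xy"],.025),4).tolist())
```

```text
{'t': 13.325, 'q': [-0.0923, 0.247, 0.7084, 1.9791, -0.1927, 0.9828, 0.8998], 'eef_pos': [0.4151, -0.2995, 0.228], 'tool_rot': [-0.0005, 0.6364, 0.7713, 0.0001], 'contact_force': [0.1674, 0.0346, 0.4469]}
0.93 [325.0, 129.0] [0.4069, -0.2388, 0.025]
0.72 [324.0, 207.0] [0.4186, -0.3044, 0.025]
```

View pics/w4.png

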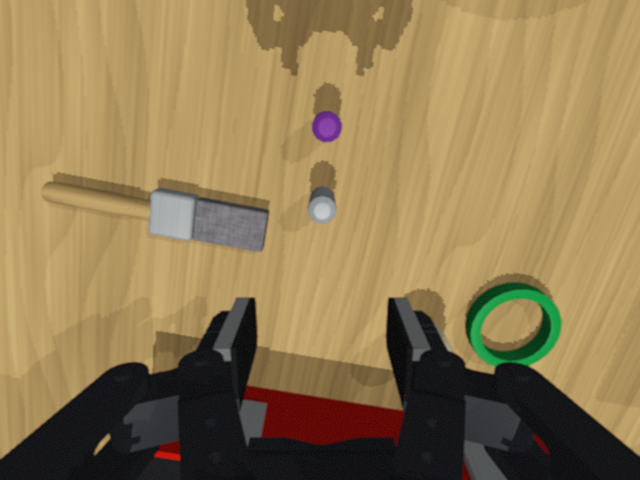

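Run:
```python
from h import *
o,p=wrist()
for xy,z in (((322,210),.05),((322,204),.025)): print(ray(p,xy,z))
```

```text
[ 0.41643039 -0.30103979  0.05      ]
[ 0.41662179 -0.30176335  0.025     ]
```

Call:
jog_arm(motion=[[0,0,0,-2.8,1.4,40,44],[0,0,0,-2.8,1.4,90,44],[0,0,0,-2.8,1.4,140,44],[0,0,0,-2.8,1.4,175,44],[0,0,0,-2.8,1.4,200,44],[0,0,0,-2.8,1.4,214,44],[0,0,0,-2.8,1.4,214,44],[0,0,0,-2.8,1.4,214,44]])

```text
t: 14.48
eef_pos: [0.4175, -0.3033, 0.0152]
tool_rot: [0.001, 0.637, 0.77, 0.0]
contact_force: [-0.2, -0.8, 0.7]
gripper_width: 0.517
grasp_force: 0.0
```

Call:
jog_arm(motion=[[0,0,0,0,0,0,36],[0,0,0,0,0,0,30],[0,0,0,0,0,0,24],[0,0,0,0,0,0,18],[0,0,0,0,0,0,18],[0,0,0,0,0,0,18]], grip_force=30)

```text
t: 15.22
eef_pos: [0.4167, -0.3032, 0.0146]
tool_rot: [0.0, 0.638, 0.77, 0.0]
contact_force: [-1.7, -0.0, 6.1]
gripper_width: 0.271
grasp_force: 29.2
```

Call:
jog_arm(motion=[[0,0,0,0,0,-20,18],[0,0,0,0,0,-60,18],[0,0,0,0,0,-100,18],[0,0,-0.1,15,13,-120,18],[0,0,-0.25,50,45,-120,18],[0,0,-0.4,90,82,-120,18],[0,0,-0.55,135,122,-120,18],[0,0,-0.7,180,163,-120,18],[0,0,-0.82,220,199,-120,18],[0,0,-0.9,250,227,-120,18]])

```text
t: 16.48
eef_pos: [0.5938, -0.012, 0.1339]
tool_rot: [-0.0, 0.236, 0.972, 0.0]
contact_force: [0.7, -0.3, -1.0]
gripper_width: 0.269
grasp_force: 29.8
```

Call:
jog_arm(motion=[[0,0,-0.037,17,-4,0,18],[0,0,-0.037,19,-1,0,18],[0,0,-0.037,19,-1,0,18],[0,0,-0.037,19,-1,0,18]])

```text
t: 16.98
eef_pos: [0.5761, -0.0078, 0.1344]
tool_rot: [0.0, 0.222, 0.975, -0.0]
contact_force: [0.9, -0.3, -0.6]
gripper_width: 0.272
grasp_force: 29.8
```

Run:
```python
from h import *
o,p=wrist();save(p,"w5.png")
print({k:np.round(o[k],4).tolist() for k in("t","q","eef_pos","tool_rot","contact_force","gripper_width")})
for n,z in dict(marker_center=.155,crank=.066,mark_spot=.035,disc=0).items():
  for r in bot.tip_of(n,p)[:2]: print(n,round(r["score"],2),np.round(r["xy"]).tolist(),np.round(ray(p,r["xy"],z),4).tolist())
```

```text
{'t': 16.975, 'q': [-0.3705, 0.4441, 0.3558, 1.9047, -0.2043, 0.8274, 1.2159], 'eef_pos': [0.5761, -0.0078, 0.1344], 'tool_rot': [0.0002, 0.2218, 0.9751, -0.0001], 'contact_force': [0.8571, -0.2698, -0.5673], 'gripper_width': 0.2723}
marker_center 0.83 [322.0, 325.0] [0.5703, -0.0048, 0.155]
crank 0.66 [365.0, 32.0] [0.4846, 0.0587, 0.066]
crank 0.64 [351.0, 148.0] [0.5307, 0.0307, 0.066]
mark_spot 0.68 [357.0, 268.0] [0.6048, 0.0035, 0.035]
disc 0.84 [353.0, 147.0] [0.5382, 0.0342, 0.0]
```

View pics/w5.png

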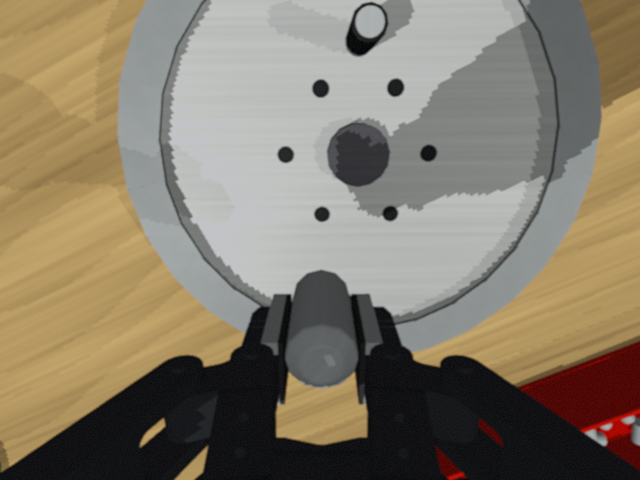

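Call:
jog_arm(motion=[[0,0,0,-10,10,0,18],[0,0,0,-20.8,21.9,10,18],[0,0,0,-20.8,21.9,35,18],[0,0,0,-20.8,21.9,60,18],[0,0,0,-20.8,21.9,75,18],[0,0,0,-20.8,21.9,80,18],[0,0,0,-20.8,21.9,80,18],[0,0,0,-20.8,21.9,80,18]])

```text
t: 18.23
eef_pos: [0.6047, 0.0038, 0.0551]
tool_rot: [0.001, 0.221, 0.975, 0.0]
contact_force: [0.0, 0.2, -1.7]
gripper_width: 0.269
grasp_force: 29.8
```

Run:
```python
from h import *
o,p=wrist()
print({k:np.round(o[k],4).tolist() for k in("t","eef_pos","tool_rot","contact_force")})
C=np.array([.5386,.0335])
for n,z in dict(marker_center=.065,crank=.066,disc=0).items():
  for r in bot.tip_of(n,p)[:1]: print(n,round(r["score"],2),np.round(r["xy"]).tolist(),np.round(ray(p,r["xy"],z),4).tolist())
for c in("side","top"):
  q=bot.read_camera(c)
  for n,z in dict(marker_center=.065,crank=.066,mark_spot=.035).items():
    for r in bot.tip_of(n,q)[:1]: print(c,n,round(r["score"],2),np.round(ray(q,r["xy"],z),4).tolist())
```

```text
{'t': 18.225, 'eef_pos': [0.6047, 0.0038, 0.0551], 'tool_rot': [0.0007, 0.2211, 0.9752, 0.0003], 'contact_force': [0.0198, 0.1571, -1.7109]}
marker_center 0.94 [322.0, 324.0] [0.6041, 0.004, 0.065]
disc 0.94 [317.0, 119.0] [0.5386, 0.0329, 0.0]
side marker_center 0.55 [0.5976, 0.0008, 0.065]
side crank 0.7 [0.4876, 0.0663, 0.066]
side mark_spot 0.7 [0.6002, 0.0025, 0.035]
top marker_center 0.62 [0.4093, -0.2263, 0.065]
```

Call:
jog_arm(motion=[[0,0,0,0,0,1.5,18],[0,0,0,0,0,3,18],[0,0,0,0,0,4,18],[0,0,0,0,0,4,18]])

```text
t: 19.32
eef_pos: [0.6039, 0.0037, 0.0501]
tool_rot: [-0.0, 0.221, 0.975, -0.0]
contact_force: [0.1, 0.5, -1.6]
gripper_width: 0.272
grasp_force: 29.8
```

Call:
jog_arm(motion=[[0,0,0,0,0,0.7,18],[0,0,0,0,0,0.7,18]])

```text
t: 19.58
eef_pos: [0.604, 0.0037, 0.0497]
tool_rot: [0.0, 0.221, 0.975, 0.0]
contact_force: [-0.3, 0.3, 0.5]
gripper_width: 0.271
grasp_force: 29.9
```

Call:
jog_arm(motion=[[0,0,0,0,0,0.7,18],[0,0,0,0,0,0.7,18]])

```text
t: 19.82
eef_pos: [0.6041, 0.0037, 0.0497]
tool_rot: [0.0, 0.221, 0.975, 0.0]
contact_force: [-3.1, -0.5, 7.3]
gripper_width: 0.267
grasp_force: 30.5
```

Contact (about 9 N). Ease off slightly, release and rise.

Call:
jog_arm(motion=[[0,0,0,0,0,-0.5,18],[0,0,0,0,0,-0.5,24],[0,0,0,0,0,-0.5,30],[0,0,0,0,0,-0.5,44],[0,0,0,0,0,-0.5,44],[0,0,0,0,0,-15,44],[0,0,0,0,0,-50,44],[0,0,0,0,0,-100,44],[0,0,0,0,0,-150,44],[0,0,0,0,0,-160,44]])

```text
t: 21.08
eef_pos: [0.6062, 0.0034, 0.2138]
tool_rot: [0.004, 0.221, 0.975, 0.001]
contact_force: [0.5, 0.3, 0.0]
gripper_width: 0.517
grasp_force: 0.0
```

Call:
jog_arm(motion=[[0,0,0,60,0,0,44],[0,0,0,60,0,0,44],[0,0,0,60,0,0,44]])

```text
t: 21.45
eef_pos: [0.5499, 0.0296, 0.2091]
tool_rot: [0.0, 0.221, 0.975, 0.0]
contact_force: [-0.2, -0.4, -0.3]
gripper_width: 0.517
grasp_force: 0.0
```

Run:
```python
from h import *
o,p=wrist();save(p,"w6.png")
print({k:np.round(o[k],4).tolist() for k in("t","eef_pos","contact_force")})
for n,z in dict(marker_center=.06,crank=.066,mark_spot=.035,disc=0).items():
  for r in bot.tip_of(n,p)[:1]: print(n,round(r["score"],2),np.round(r["xy"]).tolist(),np.round(ray(p,r["xy"],z),4).tolist())
```

```text
{'t': 21.45, 'eef_pos': [0.5499, 0.0296, 0.2091], 'contact_force': [-0.2285, -0.3759, -0.329]}
mark_spot 0.68 [321.0, 281.0] [0.6066, 0.002, 0.035]
disc 0.78 [321.0, 185.0] [0.5385, 0.0346, 0.0]
```

View pics/w6.png

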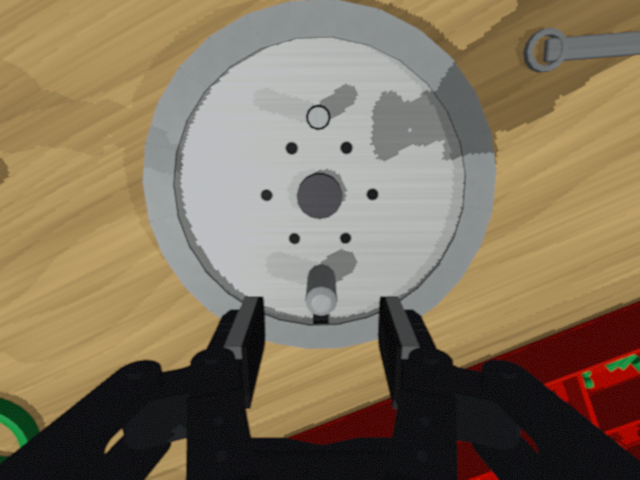

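Run:
```python
from h import *
o,p=wrist();m=ray(p,(320,301),.085);c=ray(p,(318,117),.089);print(m,c,np.arctan2(c[1]-.0335,c[0]-.5386))
a=np.arctan2(c[1]-.0335,c[0]-.5386)+np.pi;s=np.array([.5386+.072*np.cos(a),.0335+.072*np.sin(a)])
e=np.hypot(*(m[:2]-s));print(e)
if e<.008: print(bot.hand_in())
```

```text
[0.6014804  0.00357831 0.085     ] [0.48485785 0.05820369 0.089     ] 2.710725711735268
0.0025435005324373236
the job is handed in; nothing more can be done
None
```

The job is handed in: the disc stands in the rub, the marker stands upright about 2.5 mm from the spot in front of the lug, and no bystander was touched; it took about 21 s, and no verdict came back.

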